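Count buffer tablets into the tray's trough and shut its lid

ROBOT

A 6-joint arm with a two-finger parallel gripper is mounted at the origin on a cart in front of the work surface, level with it; the furniture and walls round the work are solid. World frame = base frame: x ahead of the robot, y to its left, z up, the work surface at z = 0. Lengths are in m, angles in rad, forces in N, time in s.
With the tool pointing down it reaches from about 0.4 to 0.825 m from the base axis. Payload 7 kg.
Tool frame: the origin (TCP) lies at the very end of the fingers, on their centre line; the grasp point (between the pads) lies 19 mm behind it (grip_depth is the distance from the TCP to the grasp point, in m); z points along the fingers, y is the direction in which the jaws open and shut (so a half turn about z gives the same grasp; the last joint's range is limited). The gripper opens to 88 mm and grips with 3 to 60 N. Pads are 19 mm wide; open, the fingers measure 130 mm over their backs; the gripper's body (78 mm by 193 mm) begins 47 mm behind the grasp point.
Start: joints at [-1.025, 0.359, 0.012, 0, -1.224, -0.288], TCP at [0.172, -0.653, 0.227] pointing down, gripper open.
Joint ranges: [-3.07, 3.07], [-1.43, 2.12], [-1.02, 1.25], [-3.03, 1.67], [-3.05, -0], [-3.03, 3.03]. Speed limits (rad/s): [2.39, 2.39, 3.01, 3.14, 3.14, 3.14].

INTERFACE

Orientations are given as [roll, pitch, yaw] about the fixed x, y, z axes, in that order (R = Rz(yaw) Ry(pitch) Rx(roll)).
In Python, from station import get_state, grab_frame, get_calibration, job_done, grip_depth gives the robot as it stands. The module is installed in compiled form; this text tells all that it offers.
- The arm moves only by the shell command python3 -m crank 'ROWS' [FORCE]. ROWS is JSON, a list of rows, each an object with "turn": the turn, a rotation vector about the tool's x, y, z each as a share of 2 pi rad, from -1 to 1, a list of three; "slide": the shift along the tool's x, y, z each as a share of 0.5 m, from -1 to 1, a list of three; "fingers": the opening, from -1 (shut) to 1 (fully open). A call has 1 to 5 rows; each row is the pose to reach, as a shift and turn from the pose commanded when the call began, along the tool's axes at that moment, turning the shorter way round; what a row does not reach only later rows make up. A row lasts 1/12 s, in which the tool goes at most 41.7 mm and 7.16 degrees, less where a joint would pass 70% of its speed; a pose out of reach is approached as far as the arm can. A call with a number of a shift or a turn outside -1 to 1 is refused whole. A call with a gripper value outside its range is refused whole. The fingers move at their own pace and stop on an object; FORCE is the grip in N (left out, the last holds). Time passes only in rows, so rows that repeat a pose let the fingers close. It gives the time, the measured TCP pose, the force and the opening at its end, in the units of the state.
- get_state(): the state, without advancing time (a new reading comes with each control period).
- grab_frame(name): name is "scene" or "side" or "wrist"; returns the picture (400x640x3 uint8, red, green, blue); there is no depth.
- get_calibration(name): a dict with "K" (3x3 intrinsics, pixels), "pose" (4x4, takes a point from camera to world coordinates). Camera axes: x right, y up, looking along -z (the intrinsics and any distortion apply to the point x, -y, -z); pixel columns grow to the right and rows downward; lengths in m; the calibration is good to about 2 mm. A picture is of the moment at which its call begins: read the wrist's pose just before it. get_calibration takes no time and is no camera call; for the wrist camera it gives the pose at the moment of the call.
- job_done(): hands the job in, once; it reports no verdict.
The state is a dict: "t": time; "q": joint angles; "qd": joint speeds; "joint_efforts": joint torques, N m; "eef_pos": TCP position; "ee_rot": TCP orientation; "force": force on the tool from outside, world axes, zero at the start; "moment": the same for the moment, N m; "width": finger opening in m.
Only numpy, scipy, OpenCV 4.12 (cv2) and the standard library are available. Lean on these libraries where they do the work, as an engineer would, in place of code of your own. Each camera call takes 0.05 s, during which the arm holds its last target.

TASK

Three whole buffer tablets and one broken half lie on the platform of the grey counting tray. Sweep the three whole tablets with the fingertips over the platform's open edge into the trough, leaving the broken half on the platform; then push the trough's lid over and press it fully shut. Only sweep and push: do not pick up or squeeze the tablets, and do not disturb the pot, marker and forceps beside the tray.

Things in the scene. Friction and masses are not known exactly. Their poses are not given: they have to be found in the camera images.
- counting_tray: Grey metal counting tray, fixed on the cart, 224 (its x) by 219 (y) by 41 mm high; origin under its middle, on the cart top. Its +y points to the trough, the robot's left within 0.25 rad. Flat platform at z 30 mm, x -108..108, y -106..46 mm, with 4 mm walls to z 41 mm on three sides (not at +y). Trough beside it: x -108..108, y 46..104 mm, floor z 5 mm, outer and end walls to z 30 mm.
- platform_edge (a point): Middle of the platform's open left edge, on the platform's top (tray x 0, y 46, z 30 mm). The edge runs along the tray's x, has no rim and drops 25 mm into the trough.
- lid_hinge_line (a point): Middle of the hinge line of the trough's lid, on the trough's outer wall (tray x 0, y 111, z 32.5 mm); the line runs along the tray's x.
- trough_lid (a joint): Lid hinge, rad: 0 = shut, level over the trough; 1.57 = upright; starts 1.62 to 1.9, leaning out to the tray's +y; stop at 1.95. The lid, clear plastic in a metal frame, is 222 mm long (tray x -111..111), 68 mm from hinge line to free edge, 3 mm thick. Stiff hinge (0.03 N m friction): it stays at any angle and never falls shut; about 0.5 N at the free edge moves it.
- lid_tab (a point): Black thumb tab, 34 mm wide, at the middle of the lid's free edge, reaching 76 mm from the hinge line. This point is 70 mm from the hinge line, on the face that is the lid's top when shut and its outside (+y) when open.
- tablet_1: Whole white tablet: a disc 26 mm across, 9 mm thick, score line on top, 10 to 14 g; origin at its centre. Starts flat on the platform, centre 38 to 91 mm from the open edge. The three whole ones and the half lie in a loose row along the tray's x, 38 to 50 mm between neighbours' centres along x, in any order.
- tablet_2: Whole white tablet: a disc 26 mm across, 9 mm thick, score line on top, 10 to 14 g; origin at its centre. Starts flat on the platform, centre 38 to 91 mm from the open edge. The three whole ones and the half lie in a loose row along the tray's x, 38 to 50 mm between neighbours' centres along x, in any order.
- tablet_3: Whole white tablet: a disc 26 mm across, 9 mm thick, score line on top, 10 to 14 g; origin at its centre. Starts flat on the platform, centre 38 to 91 mm from the open edge. The three whole ones and the half lie in a loose row along the tray's x, 38 to 50 mm between neighbours' centres along x, in any order.
- half_tablet: Broken half of such a tablet: D-shaped, 26 by 13 by 9 mm; origin at mid height, 5.5 mm inside the middle of its straight broken edge, which faces its own -x. Lies on the platform.
- tablet_pot: White-capped round specimen pot, 50 mm across, 55 mm high, standing on the cart left of the tray near its front corner; origin under its middle. Not to be disturbed.
- marker: Laboratory marker, 132 mm long, 14 mm thick, lying on the cart along the tray's front wall; origin under its middle, length along its y. Not to be disturbed.
- forceps: Steel forceps, 126 mm long, 8 mm high, lying on the cart in front of the marker; origin under their middle, length along their y. Not to be disturbed.

How it is judged:
On the way, in this order (a step that is already met when the one before it is completed fails the run):
1. all three whole tablets are in the trough (y of tablet_1 in the frame of counting_tray between 0.046 and 0.104 m and x of tablet_1 in the frame of counting_tray between -0.11 and 0.11 m and z of each of tablet_1, tablet_2, tablet_3 in the frame of counting_tray below 0.027 m and y of tablet_2 in the frame of counting_tray between 0.046 and 0.104 m and x of tablet_2 in the frame of counting_tray between -0.11 and 0.11 m and y of tablet_3 in the frame of counting_tray between 0.046 and 0.104 m and x of tablet_3 in the frame of counting_tray between -0.11 and 0.11 m), for 0.2 s.
2. the lid is then pressed shut (value of joint trough_lid below 0.06 rad), for 0.2 s.
At the end, for the whole second after the job is handed in: The three whole tablets lie at rest in the trough, below the level of the platform; the half tablet lies on the platform; the lid is shut to within 0.06 rad (all of step 1 and y of half_tablet in the frame of counting_tray between -0.106 and 0.042 m and x of half_tablet in the frame of counting_tray between -0.108 and 0.108 m and z of half_tablet in the frame of counting_tray between 0.028 and 0.044 m and value of joint trough_lid below 0.06 rad and linear speed of each of tablet_1, tablet_2, tablet_3, half_tablet below 0.02 m/s); the robot touches nothing.
It fails at once if a tablet or the half is lifted (its middle rises more than 22 mm above the platform) (z of any of tablet_1, tablet_2, tablet_3, half_tablet in the frame of counting_tray above 0.052 m).
It fails at once if a tablet is squeezed or pressed hard (over 12 N from the fingers) (contact force between the fingers and tablet_1 above 12 N or contact force between the fingers and tablet_2 above 12 N or contact force between the fingers and tablet_3 above 12 N or contact force between the fingers and half_tablet above 12 N).
It fails at once if the half tablet goes over the edge of the platform (y of half_tablet in the frame of counting_tray above 0.046 m).
It fails at once if the pot, the marker or the forceps is shoved more than 20 mm or knocked over (distance of any of tablet_pot, marker, forceps from where it was at the start of the episode above 0.02 m or angle between tablet_pot's own z axis and vertical above 0.3 rad).
It also fails if it takes over 51 s, if anything falls off the work surface, if the arm or the gripper's body presses on something with over 40 N, if the wrist force passes 120 N, or if a joint passes its speed limit or range.

## Working session

There is one attempt and no reset: what is moved stays moved. The work goes in short steps, Python scripts to look and compute and a shell command to move; the robot and the scene stay as the last step left them, time stands still between calls to the robot, and variables do not carry over. Pictures are saved under pics/ and viewed, and the job is handed in when it is done.

```bash
mkdir -p pics
cat > h.py <<'E'
import numpy as np, cv2
from station import *
def snap(n,f): 
    im=grab_frame(n); cv2.imwrite('pics/'+f,im[:,:,::-1]); return im
def px2w(n,u,v,z,cal=None):
    c=cal or get_calibration(n); K=np.array(c['K']);P=np.array(c['pose'])
    d=np.linalg.inv(K)@[u,v,1]; d=P[:3,:3]@[d[0],-d[1],-d[2]]; o=P[:3,3]
    return o+d*(z-o[2])/d[2]
def w2px(n,p):
    c=get_calibration(n); K=np.array(c['K']);P=np.array(c['pose'])
    q=P[:3,:3].T@(np.array(p)-P[:3,3]); q=K@[q[0],-q[1],-q[2]]; return q[:2]/q[2]
E
python3 - <<'E'
from h import *
print(get_state()); 
for n in('scene','side','wrist'):
    c=get_calibration(n);print(n,{k:(np.array(v).round(3).tolist()) for k,v in c.items()}); snap(n,n+'0.png')
E
```

```text
{'t': 0.0, 'q': array([-1.02490131e+00,  3.59396143e-01,  1.10714122e-02, -3.24558681e-04,
       -1.22410064e+00, -2.88092659e-01]), 'qd': array([ 3.29685353e-04, -1.55687794e-03, -4.40190905e-04, -2.58082207e-03,
        8.21792242e-05, -5.25251376e-04]), 'joint_efforts': array([-1.02944472e-03, -5.82719135e+01,  2.93062520e+01,  6.99750960e+00,
        7.18108247e-03, -1.74042757e-04]), 'eef_pos': array([ 0.17193524, -0.65223847,  0.22562678]), 'ee_rot': array([ 3.13994405e+00, -1.70360171e-04, -2.88390069e+00]), 'force': array([0.2006796 , 0.48566306, 0.78877615]), 'moment': array([0.01285359, 0.02417055, 0.0148908 ]), 'width': 0.08740483053916087}
scene {'K': [[387.782, 0.0, 323.621], [0.0, 387.782, 205.687], [0.0, 0.0, 1.0]], 'pose': [[-0.687, 0.38, -0.619, -0.045], [-0.727, -0.343, 0.595, 0.815], [0.014, 0.859, 0.512, 0.503], [0.0, 0.0, 0.0, 1.0]]}
side {'K': [[364.992, 0.0, 321.322], [0.0, 364.992, 202.404], [0.0, 0.0, 1.0]], 'pose': [[-0.929, 0.239, -0.283, 0.247], [-0.371, -0.606, 0.704, 0.901], [-0.003, 0.759, 0.651, 0.633], [0.0, 0.0, 0.0, 1.0]]}
wrist {'K': [[304.04, 0.0, 319.95], [0.0, 304.04, 200.074], [0.0, 0.0, 1.0]], 'pose': [[-0.256, -0.935, -0.246, 0.106], [0.967, -0.247, -0.066, -0.671], [0.001, -0.255, 0.967, 0.385], [0.0, 0.0, 0.0, 1.0]]}
```

View pics/scene0.png

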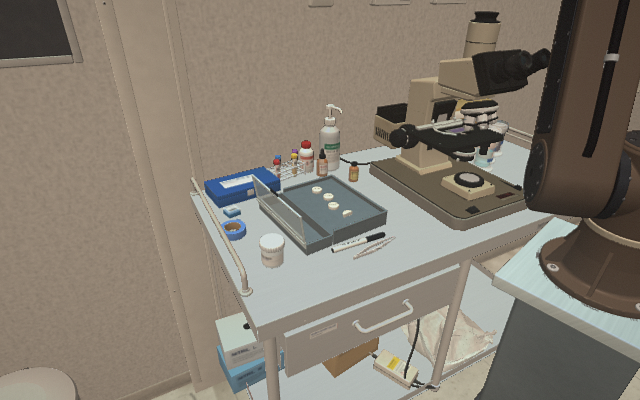

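View pics/side0.png

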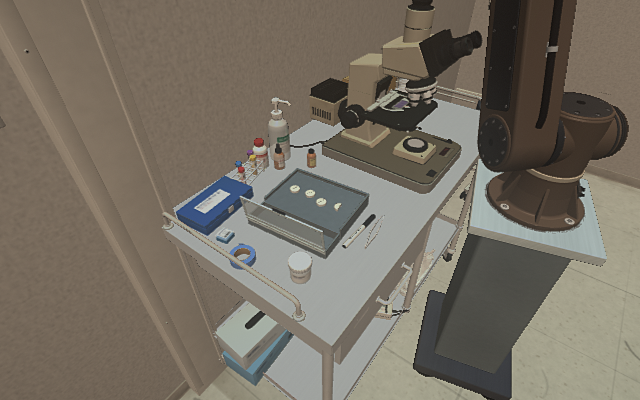

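View pics/wrist0.png

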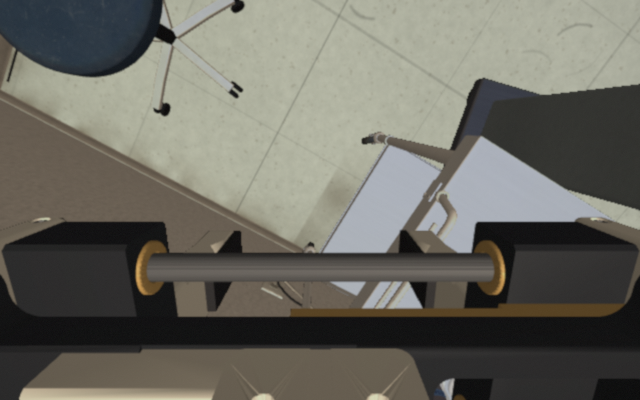

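The scene view shows the tray at about (320,210) and the side view shows it at about (307,207). In the side view the half is the nearest-robot item at about (337,206). I'll enlarge both.

Run:
```python
from h import *
a=cv2.imread('pics/side0.png')[160:290,225:385]; cv2.imwrite('pics/side0c.png',cv2.resize(a,None,fx=5,fy=4.6154 if 0 else 4.6,interpolation=cv2.INTER_CUBIC)[:600])
b=cv2.imread('pics/scene0.png')[165:275,245:405]; cv2.imwrite('pics/scene0c.png',cv2.resize(b,None,fx=5,fy=5,interpolation=cv2.INTER_CUBIC))
```

```text
(no output)
```

View pics/side0c.png

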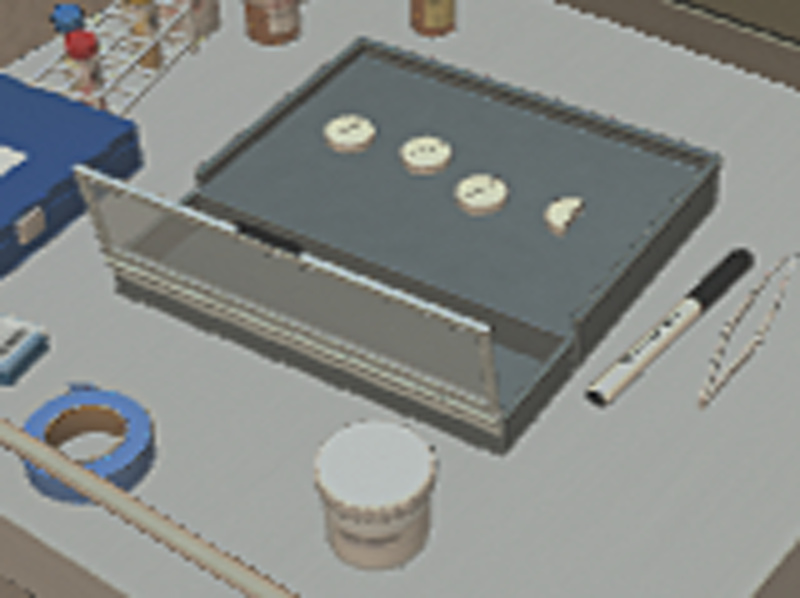

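View pics/scene0c.png

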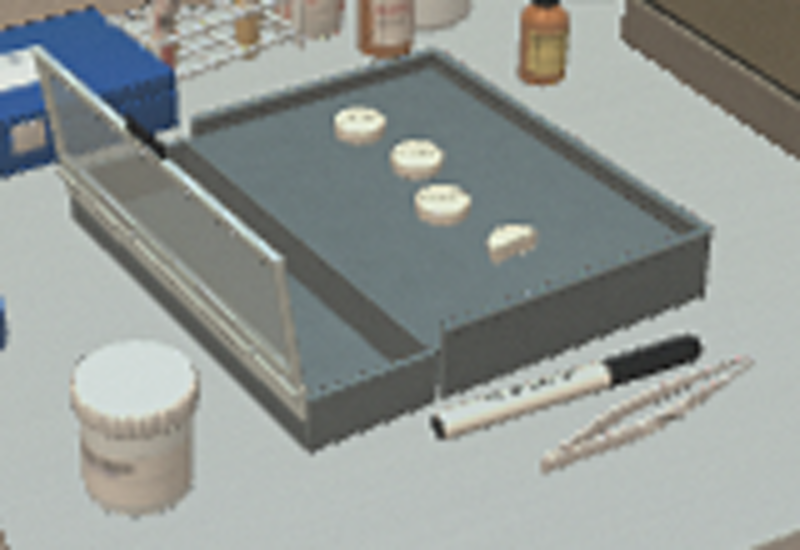

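Run:
```python
from h import *
from scipy.optimize import least_squares
S=lambda x,y:(225+(x+.5)/5-.5,160+(y+.5)/4.6-.5)
C=lambda x,y:(245+(x+.5)/5-.5,165+(y+.5)/5-.5)
obs=[('side',S(365,38),(.112,-.1095,.041)),('side',S(720,158),(-.112,-.1095,.041)),('side',S(503,453),(-.112,.1085,0)),
('scene',C(433,49),(.112,-.1095,.041)),('scene',C(712,230),(-.112,-.1095,.041)),('scene',C(312,450),(-.112,.1085,0)),('scene',C(707,297),(-.112,-.1095,0))]
def T(p,l): c,s=np.cos(p[2]),np.sin(p[2]); return np.array([p[0]+c*l[0]-s*l[1],p[1]+s*l[0]+c*l[1],l[2]])
r=lambda p:np.concatenate([w2px(n,T(p,l))-uv for n,uv,l in obs])
f=least_squares(r,[.6,.1,0]); p=f.x; print(p,f.fun.round(2))
def inv(w): c,s=np.cos(p[2]),np.sin(p[2]); d=w[:2]-p[:2]; return np.array([c*d[0]+s*d[1],-s*d[0]+c*d[1]])
for k,a,b in [('A',(350,131),(360,123)),('B',(427,153),(416,156)),('C',(481,190),(442,201)),('H',(565,210),(512,238))]:
    for n,uv in(('side',S(*a)),('scene',C(*b))):
        w=px2w(n,*uv,.039); print(k,n,w.round(4),(inv(w)*1000).round(1))
# lid corners: plane x'=+-.111 (side), solve angle
for n,uv,x in [('side',S(75,167),.111),('side',S(490,328),-.111),('scene',C(36,48),.111),('scene',C(283,260),-.111)]:
    g=least_squares(lambda a:w2px(n,T(p,(x,.111-.068*np.cos(a[0]),.0325+.068*np.sin(a[0]))))-uv,[1.7]);print(g.x,g.fun.round(2))
for n,uv in(('side',S(375,465)),('scene',C(135,370))):print('pot',inv(px2w(n,*uv,.055))*1000)
```

```text
[ 0.53254185  0.27008623 -0.16996282] [-0.45 -1.04  0.67 -0.98  0.21  1.24  0.56 -1.24  0.23 -1.1  -0.59  0.91
 -0.47  0.39]
A side [0.5916 0.2309 0.039 ] [ 64.9 -28.6]
A scene [0.5872 0.233  0.039 ] [ 60.1 -27.3]
B side [0.5463 0.2343 0.039 ] [ 19.6 -32.9]
B scene [0.5439 0.2356 0.039 ] [ 17.1 -32.1]
C side [0.5085 0.2538 0.039 ] [-20.9 -20.1]
C scene [0.5047 0.2564 0.039 ] [-25.1 -18.2]
H side [0.4636 0.2539 0.039 ] [-65.2 -27.6]
H scene [0.4598 0.2559 0.039 ] [-69.3 -26.2]
[1.72950078] [-0.23 -0.22]
[1.69824575] [-0.2  -0.15]
[1.72337329] [-0.2  -0.48]
[1.69058586] [-0.21 -0.46]
pot [-92.6899693  179.51274061]
pot [-89.51622775 174.4003403 ]
```

Run:
```python
from h import *
a=cv2.imread('pics/side0.png')[0:220,230:500]; cv2.imwrite('pics/s1.png',cv2.resize(a,None,fx=2.7,fy=2.7,interpolation=cv2.INTER_CUBIC))
b=cv2.imread('pics/scene0.png')[0:240,260:560]; cv2.imwrite('pics/s2.png',cv2.resize(b,None,fx=2.5,fy=2.5,interpolation=cv2.INTER_CUBIC))
```

```text
(no output)
```

View pics/s1.png

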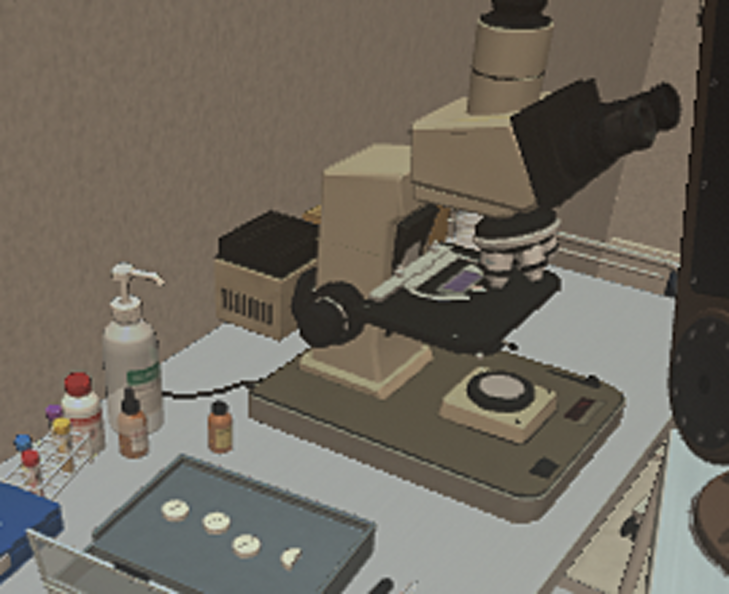

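View pics/s2.png

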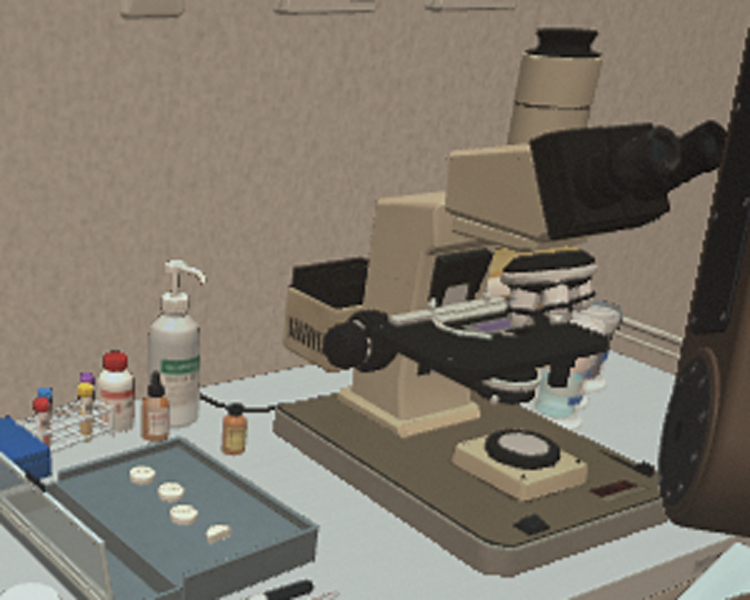

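Run:
```python
from h import *
from scipy.optimize import least_squares
p=[.5325,.2701,-.17]
for k,a,b in [('eyep',(668,103),(714,143)),('basecorner',(530,505),(495,560)),('baseFarcorner',(250,395),(277,410)),('nozzle',(162,279),(205,281)),('pumptop',(124,268),(173,264)),('dropper',(128,393),(155,376)),('amber',(220,404),(235,407)),('camtop',(517,2),(567,33)),('redcap',(78,377),(115,354)),('stageknob',(312,310),(340,345)),('headcorner',(530,205),(548,235))]:
    ua=np.array(a)/2.7+[230,0]; ub=np.array(b)/2.5+[260,0]
    f=least_squares(lambda w:np.r_[w2px('side',w)-ua,w2px('scene',w)-ub],[.6,.1,.1])
    d=f.x[:2]-p[:2];c,s=np.cos(p[2]),np.sin(p[2])
    print(k,f.x.round(3),'res',np.abs(f.fun).max().round(1),'tray',np.array([c*d[0]+s*d[1],-s*d[0]+c*d[1]]).round(3))
```

```text
eyep [ 0.242 -0.065  0.368] res 0.1 tray [-0.23 -0.38]
basecorner [0.273 0.087 0.026] res 1.1 tray [-0.225 -0.224]
baseFarcorner [0.601 0.008 0.035] res 0.0 tray [ 0.112 -0.247]
nozzle [0.684 0.048 0.177] res 0.7 tray [ 0.187 -0.193]
pumptop [0.717 0.066 0.192] res 0.6 tray [ 0.217 -0.17 ]
dropper [0.701 0.108 0.073] res 0.1 tray [ 0.194 -0.131]
amber [0.614 0.066 0.053] res 0.4 tray [ 0.114 -0.187]
camtop [ 0.383 -0.067  0.436] res 0.4 tray [-0.091 -0.357]
redcap [0.751 0.124 0.09 ] res 0.2 tray [ 0.24  -0.107]
stageknob [ 0.546 -0.028  0.126] res 2.3 tray [ 0.064 -0.292]
headcorner [ 0.335 -0.011  0.285] res 0.1 tray [-0.147 -0.311]
```

```bash
cat >> h.py <<'E'
from scipy.spatial.transform import Rotation as Ro
TR=np.array([.5325,.2701,-.17])
def t2w(x,y,z): c,s=np.cos(TR[2]),np.sin(TR[2]); return np.array([TR[0]+c*x-s*y,TR[1]+s*x+c*y,z])
def w2t(w): c,s=np.cos(TR[2]),np.sin(TR[2]); d=np.array(w)[:2]-TR[:2]; return np.array([c*d[0]+s*d[1],-s*d[0]+c*d[1],w[2]])
def go(pos,rpy=(np.pi,0,-1.741)):
    s=get_state(); R=Ro.from_euler('xyz',s['ee_rot']); G=Ro.from_euler('xyz',rpy)
    sl=R.inv().apply(np.array(pos)-s['eef_pos'])/.5; tu=(R.inv()*G).as_rotvec()/(2*np.pi)
    print('slide',sl.round(4),'turn',tu.round(4),'rows',(np.linalg.norm(sl)*500/41.7).round(1),'rotrows',(np.linalg.norm(tu)*360/7.16).round(1))
E
python3 -m crank '[{"slide":[0,0,-0.4],"turn":[0,0,0],"fingers":1},{"slide":[0,0,-0.4],"turn":[0,0,0],"fingers":1},{"slide":[0,0,-0.4],"turn":[0,0,0],"fingers":-1},{"slide":[0,0,-0.4],"turn":[0,0,0],"fingers":-1},{"slide":[0,0,-0.4],"turn":[0,0,0],"fingers":-0.75}]'
python3 - <<'E'
from h import *
print(get_state()['q']);go((.35,-.5,.6),(np.pi,0,-2.4))
E
```

```text
t: 0.57
eef_pos: [0.1717, -0.6526, 0.4302]
ee_rot: [-3.139, 0.0, -2.884]
force: [0.1, -1.0, 0.1]
width: 0.0728
[-1.02491384e+00  3.10563324e-01  3.89391274e-01  6.68818059e-04
 -1.64718039e+00 -2.88065661e-01]
slide [-0.4226  0.2034 -0.3401] turn [-0.0004 -0.0001 -0.077 ] rows 6.9 rotrows 3.9
```

```bash
python3 -m crank '[{"slide":[-0.4,0.2,-0.34],"turn":[0,0,-0.077],"fingers":-0.75},{"slide":[-0.4,0.2,-0.34],"turn":[0,0,-0.077],"fingers":-0.75},{"slide":[-0.4,0.2,-0.34],"turn":[0,0,-0.077],"fingers":-0.75},{"slide":[-0.4,0.2,-0.34],"turn":[0,0,-0.077],"fingers":-0.75},{"slide":[-0.4,0.2,-0.34],"turn":[0,0,-0.077],"fingers":-0.75}]'
python3 - <<'E'
from h import *
print(get_state()['q']);go((.55,0,.6),(np.pi,0,-1.9))
E
```

```text
t: 0.98
eef_pos: [0.2973, -0.5418, 0.5538]
ee_rot: [3.141, 0.0, -2.393]
force: [1.0, -1.1, -0.3]
width: 0.0394
[-7.53534886e-01  2.50157817e-01  5.80087512e-01 -2.06897053e-04
 -1.90081387e+00 -6.90264817e-02]
slide [-1.1077  0.4502 -0.0922] turn [ 0.      0.     -0.0785] rows 14.4 rotrows 3.9
```

```bash
python3 -m crank '[{"slide":[-0.95,0.39,-0.12],"turn":[0,0,-0.078],"fingers":-0.75},{"slide":[-0.95,0.39,-0.12],"turn":[0,0,-0.078],"fingers":-0.75},{"slide":[-0.95,0.39,-0.12],"turn":[0,0,-0.078],"fingers":-0.75},{"slide":[-0.95,0.39,-0.12],"turn":[0,0,-0.078],"fingers":-0.75},{"slide":[-0.95,0.39,-0.12],"turn":[0,0,-0.078],"fingers":-0.75}]'
python3 - <<'E'
from h import *
print(get_state()['q']);go((.58,.15,.56))
E
```

```text
t: 1.4
eef_pos: [0.385, -0.354, 0.5769]
ee_rot: [3.141, 0.0, -1.902]
force: [0.5, -0.8, 0.0]
width: 0.0122
[-3.68091023e-01  8.36609851e-02  4.28464696e-01 -1.68834924e-04
 -1.91570563e+00  3.63873221e-02]
slide [-1.08   -0.0406  0.034 ] turn [ 0.      0.     -0.0257] rows 13.0 rotrows 1.3
```

```bash
python3 -m crank '[{"slide":[-1,-0.04,0],"turn":[0,0,-0.026],"fingers":-0.75},{"slide":[-1,-0.04,0],"turn":[0,0,-0.026],"fingers":-0.75},{"slide":[-1,-0.04,0],"turn":[0,0,-0.026],"fingers":-0.75},{"slide":[-1,-0.04,0],"turn":[0,0,-0.026],"fingers":-0.75},{"slide":[-1,-0.04,0],"turn":[0,0,-0.026],"fingers":-0.75}]'
python3 -m crank '[{"slide":[-0.5,-0.1,0],"turn":[0,0,0],"fingers":-0.75},{"slide":[-0.5,-0.1,0],"turn":[0,0,0],"fingers":-0.75},{"slide":[-0.5,-0.1,0],"turn":[0,0,0],"fingers":-0.75},{"slide":[-0.5,-0.1,0],"turn":[0,0,0],"fingers":-0.75},{"slide":[-0.5,-0.1,0],"turn":[0,0,0],"fingers":-0.75}]'
python3 - <<'E'
from h import *
print(get_state()['q']);go(t2w(-.023,-.05,.3))
E
```

```text
t: 1.82
eef_pos: [0.4617, -0.1603, 0.577]
ee_rot: [-3.141, 0.0, -1.746]
force: [1.0, 0.4, 0.0]
width: 0.011
t: 2.23
eef_pos: [0.5377, 0.0338, 0.5771]
ee_rot: [-3.141, 0.0, -1.746]
force: [1.2, -0.7, 0.1]
width: 0.0109
[ 4.26638341e-01  1.12637035e-01  4.61626779e-01 -9.95291936e-05
 -1.91925785e+00 -6.02023875e-01]
slide [-0.3631  0.1384  0.5542] turn [-0.0001  0.0001 -0.0008] rows 8.1 rotrows 0.0
```

```bash
python3 -m crank '[{"slide":[-0.36,0.14,0.3],"turn":[0,0,0],"fingers":-0.75},{"slide":[-0.36,0.14,0.3],"turn":[0,0,0],"fingers":-0.75},{"slide":[-0.36,0.14,0.3],"turn":[0,0,0],"fingers":-0.75},{"slide":[-0.36,0.14,0.3],"turn":[0,0,0],"fingers":-0.75},{"slide":[-0.36,0.14,0.3],"turn":[0,0,0],"fingers":-0.75}]'
python3 - <<'E'
from h import *
go(t2w(-.023,-.05,.2))
E
```

```text
t: 2.65
eef_pos: [0.5049, 0.1944, 0.4478]
ee_rot: [3.142, 0.0, -1.746]
force: [1.7, 0.1, 0.2]
width: 0.0111
slide [-0.0583  0.0175  0.4955] turn [ 0.      0.     -0.0009] rows 6.0 rotrows 0.0
```

```bash
python3 -m crank '[{"slide":[-0.06,0.018,0.4],"turn":[0,0,0],"fingers":-0.75},{"slide":[-0.06,0.018,0.4],"turn":[0,0,0],"fingers":-0.75},{"slide":[-0.06,0.018,0.4],"turn":[0,0,0],"fingers":-0.75},{"slide":[-0.06,0.018,0.4],"turn":[0,0,0],"fingers":-0.75},{"slide":[-0.06,0.018,0.4],"turn":[0,0,0],"fingers":-0.75}]'
python3 - <<'E'
from h import *
print(w2t(get_state()['eef_pos']))
snap('wrist','w1.png');snap('side','sd1.png')
a=cv2.imread('pics/sd1.png')[110:290,200:440]; cv2.imwrite('pics/sd1c.png',cv2.resize(a,None,fx=3.3,fy=3.3,interpolation=cv2.INTER_CUBIC))
c=get_calibration('wrist');print(np.array(c['pose']).round(3))
E
```

```text
t: 3.07
eef_pos: [0.501, 0.224, 0.2463]
ee_rot: [3.14, -0.001, -1.746]
force: [0.7, 0.5, -0.4]
width: 0.0112
[-0.02322614 -0.05071789  0.2462591 ]
[[-0.985 -0.17  -0.036  0.489]
 [ 0.174 -0.954 -0.244  0.156]
 [ 0.007 -0.247  0.969  0.403]
 [ 0.     0.     0.     1.   ]]
```

View pics/w1.png

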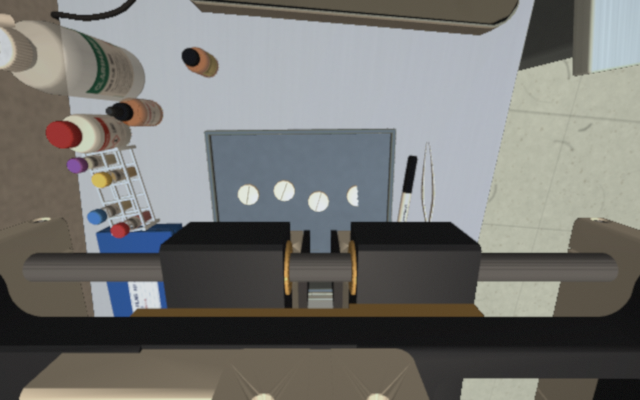

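View pics/sd1c.png

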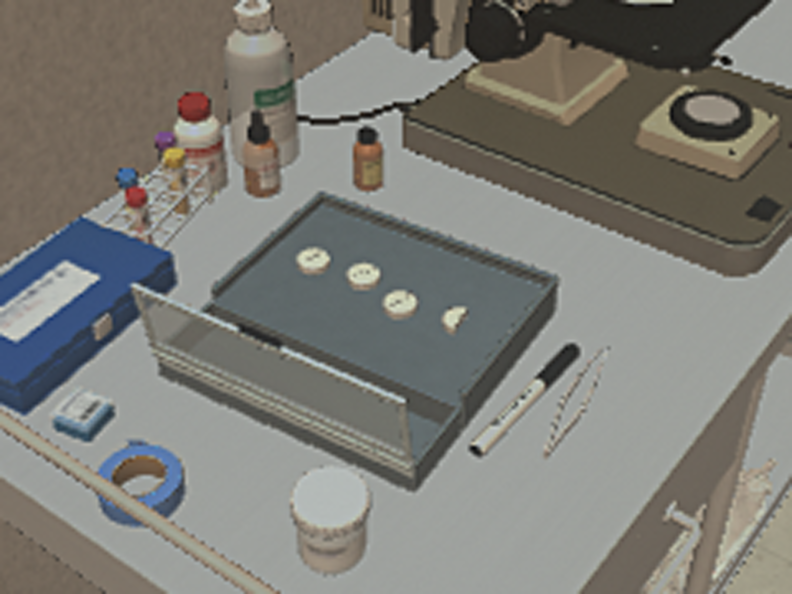

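Run:
```python
from h import *
print(w2px('side',get_state()['eef_pos']),w2px('scene',get_state()['eef_pos']))
for k,u,v,z in [('A',248,194,.039),('B',284,190,.039),('C',318,202,.039),('H',353,197,.039),('cL',206,131,.041),('cR',396,130,.041)]:
    print(k,w2t(px2w('wrist',u,v,z)).round(4))
a=cv2.imread('pics/w1.png')[110:240,190:430]; cv2.imwrite('pics/w1c.png',cv2.resize(a,None,fx=3.3,fy=3.3,interpolation=cv2.INTER_CUBIC))
```

```text
[329.70696388 122.81305368] [348.73351568 117.61197246]
A [ 0.0622 -0.0361  0.039 ]
B [ 0.0179 -0.0408  0.039 ]
C [-0.0236 -0.0254  0.039 ]
H [-0.0667 -0.0314  0.039 ]
cL [ 0.1055 -0.1117  0.041 ]
cR [-0.1147 -0.1117  0.041 ]
```

View pics/w1c.png

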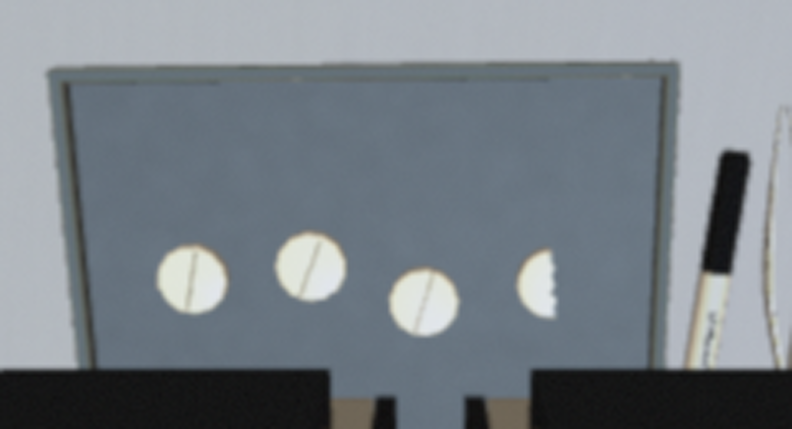

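View pics/sd1.png

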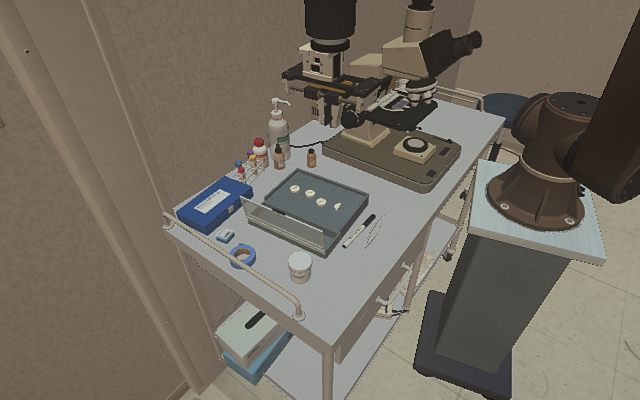

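The wrist view shows A (248,194), B (284,190), C (318,202) and the half at (353,197), so the half is at the robot end of the row. I'll sweep A, then B, then C.

Run:
```python
from h import *
go(t2w(.0635,-.070,.070));go(t2w(.0635,-.070,.034))
```

```text
slide [ 0.0316 -0.1801  0.3449] turn [ 0.0013 -0.0012 -0.0009] rows 4.7 rotrows 0.1
slide [ 0.0311 -0.1806  0.4169] turn [ 0.0013 -0.0012 -0.0009] rows 5.5 rotrows 0.1
```

```bash
python3 -m crank '[{"slide":[0.031,-0.18,0.1],"turn":[0,0,0],"fingers":-0.75},{"slide":[0.031,-0.18,0.2],"turn":[0,0,0],"fingers":-0.75},{"slide":[0.031,-0.18,0.28],"turn":[0,0,0],"fingers":-0.75},{"slide":[0.031,-0.18,0.33],"turn":[0,0,0],"fingers":-0.75},{"slide":[0.031,-0.18,0.33],"turn":[0,0,0],"fingers":-0.75}]'
python3 - <<'E'
from h import *
print(w2t(get_state()['eef_pos']));snap('wrist','w2.png');go(t2w(.0635,-.070,.034))
E
```

```text
t: 3.58
eef_pos: [0.5898, 0.1927, 0.0835]
ee_rot: [-3.141, 0.0, -1.747]
force: [0.6, 0.1, 0.3]
width: 0.0114
[ 0.06954313 -0.06663789  0.0835465 ]
slide [0.0022 0.0075 0.0869] turn [ 0.0009 -0.0007 -0.0012] rows 1.0 rotrows 0.1
```

View pics/w2.png

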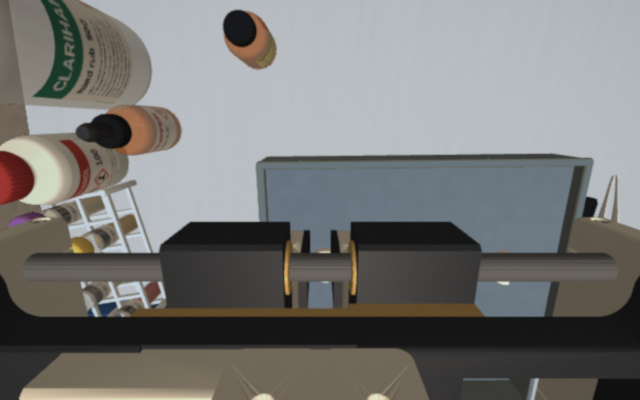

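```bash
python3 -m crank '[{"slide":[0.002,0.007,0.04],"turn":[0,0,0],"fingers":-0.75},{"slide":[0.002,0.007,0.07],"turn":[0,0,0],"fingers":-0.75},{"slide":[0.002,0.007,0.083],"turn":[0,0,0],"fingers":-0.75},{"slide":[0.002,0.007,0.086],"turn":[0,0,0],"fingers":-0.75},{"slide":[0.002,0.007,0.086],"turn":[0,0,0],"fingers":-0.75}]'
python3 - <<'E'
from h import *
print(w2t(get_state()['eef_pos']));snap('side','sd2.png');go(t2w(.0635,-.070,.034));snap('scene','sc2.png')
a=cv2.imread('pics/sd2.png')[110:290,200:440]; cv2.imwrite('pics/sd2c.png',cv2.resize(a,None,fx=3.3,fy=3.3,interpolation=cv2.INTER_CUBIC))
E
```

```text
t: 4.05
eef_pos: [0.5855, 0.1934, 0.0428]
ee_rot: [-3.14, 0.001, -1.746]
force: [-0.6, 0.9, -0.4]
width: 0.011
[ 0.0652524  -0.06663347  0.04275269]
slide [0.007  0.0036 0.018 ] turn [-0.0003  0.0002 -0.0008] rows 0.2 rotrows 0.0
```

View pics/sd2c.png

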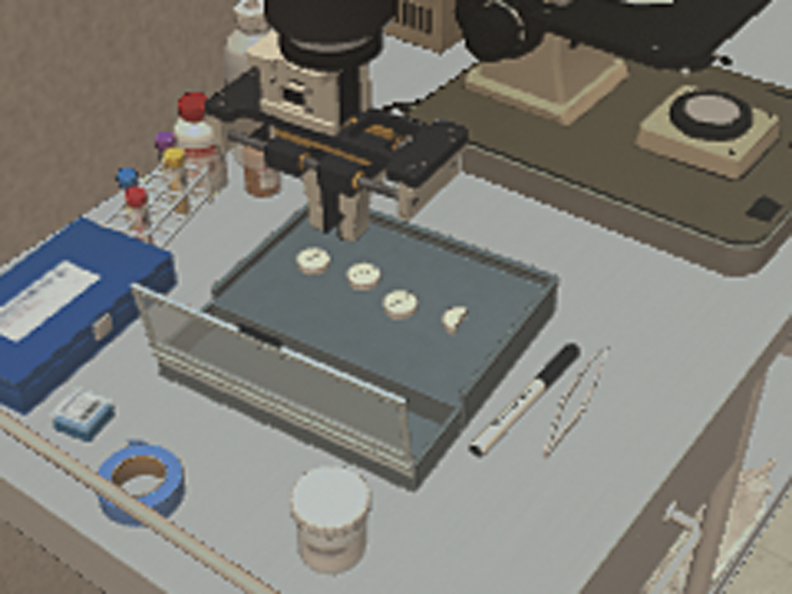

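```bash
python3 -m crank '[{"slide":[0.0,0.003,0.012],"turn":[0,0,0],"fingers":-0.75},{"slide":[0,0.003,0.016],"turn":[0,0,0],"fingers":-0.75},{"slide":[-0.01,0.003,0.016],"turn":[0,0,0],"fingers":-0.75}]'
python3 - <<'E'
from h import *
print(w2t(get_state()['eef_pos']));go(t2w(.0635,.040,.034))
E
```

```text
t: 4.4
eef_pos: [0.5833, 0.1974, 0.0329]
ee_rot: [3.141, -0.0, -1.747]
force: [-0.3, -0.1, 0.0]
width: 0.0113
[ 0.06231973 -0.06302207  0.03285302]
slide [-0.2061 -0.001  -0.0024] turn [ 0.0001 -0.0001 -0.001 ] rows 2.5 rotrows 0.0
```

```bash
python3 -m crank '[{"slide":[-0.02,0,-0.001],"turn":[0,0,0],"fingers":-0.75},{"slide":[-0.04,0,-0.001],"turn":[0,0,0],"fingers":-0.75},{"slide":[-0.06,0,-0.001],"turn":[0,0,0],"fingers":-0.75},{"slide":[-0.08,0,-0.001],"turn":[0,0,0],"fingers":-0.75},{"slide":[-0.1,0,-0.001],"turn":[0,0,0],"fingers":-0.75}]'
python3 -m crank '[{"slide":[-0.02,0,0],"turn":[0,0,0],"fingers":-0.75},{"slide":[-0.04,0,0],"turn":[0,0,0],"fingers":-0.75},{"slide":[-0.06,0,0],"turn":[0,0,0],"fingers":-0.75},{"slide":[-0.08,0,0],"turn":[0,0,0],"fingers":-0.75},{"slide":[-0.105,0,0],"turn":[0,0,0],"fingers":-0.75}]'
python3 - <<'E'
from h import *
print(w2t(get_state()['eef_pos']));snap('side','sd3.png');print(w2t(get_state()['eef_pos']))
a=cv2.imread('pics/sd3.png')[110:290,200:440]; cv2.imwrite('pics/sd3c.png',cv2.resize(a,None,fx=3.3,fy=3.3,interpolation=cv2.INTER_CUBIC))
E
```

```text
t: 4.82
eef_pos: [0.5928, 0.2486, 0.0335]
ee_rot: [-3.142, 0.0, -1.746]
force: [0.7, -0.8, 0.3]
width: 0.011
t: 5.23
eef_pos: [0.6019, 0.2997, 0.0335]
ee_rot: [3.141, -0.0, -1.747]
force: [-0.7, 0.3, 0.4]
width: 0.0109
[0.06337211 0.04087547 0.03350279]
[0.06377931 0.04337228 0.03362984]
```

View pics/sd3c.png

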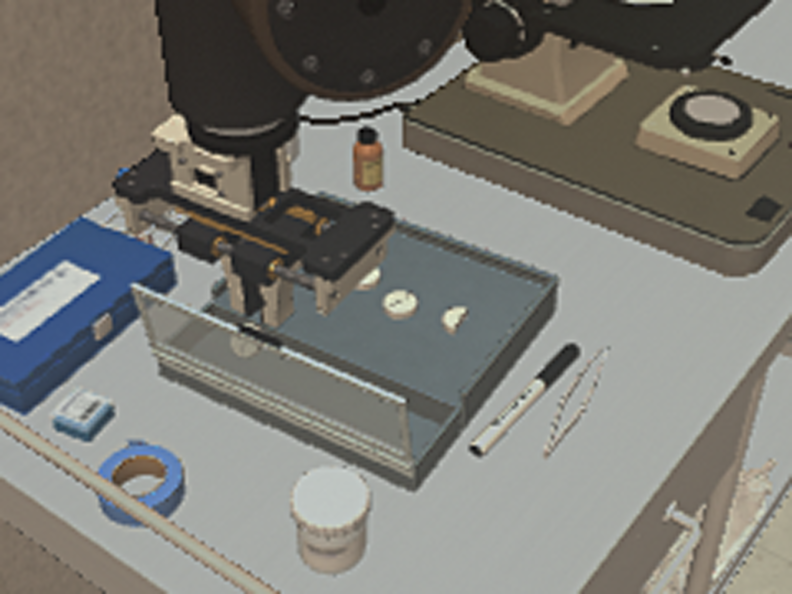

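The side view shows A in the trough behind the lid at about (245,343), and B, C and the half are undisturbed. Next is B.

```bash
python3 -m crank '[{"slide":[0,0,-0.07],"turn":[0,0,0],"fingers":-0.75},{"slide":[0.08,0.03,-0.07],"turn":[0,0,0],"fingers":-0.75},{"slide":[0.16,0.09,-0.07],"turn":[0,0,0],"fingers":-0.75},{"slide":[0.23,0.09,-0.07],"turn":[0,0,0],"fingers":-0.75},{"slide":[0.23,0.09,-0.07],"turn":[0,0,0],"fingers":-0.75}]'
python3 - <<'E'
from h import *
print(w2t(get_state()['eef_pos']));snap('wrist','w3.png');print(w2t(get_state()['eef_pos']));go(t2w(.018,-.073,.034))
E
```

```text
t: 5.7
eef_pos: [0.5333, 0.1888, 0.0685]
ee_rot: [3.138, -0.002, -1.749]
force: [-0.3, -0.9, -0.1]
width: 0.011
[ 0.01452485 -0.0800352   0.06845566]
[ 0.01646448 -0.07744392  0.06903942]
slide [-0.0089 -0.0031  0.0701] turn [ 0.0001 -0.     -0.0012] rows 0.8 rotrows 0.1
```

View pics/w3.png

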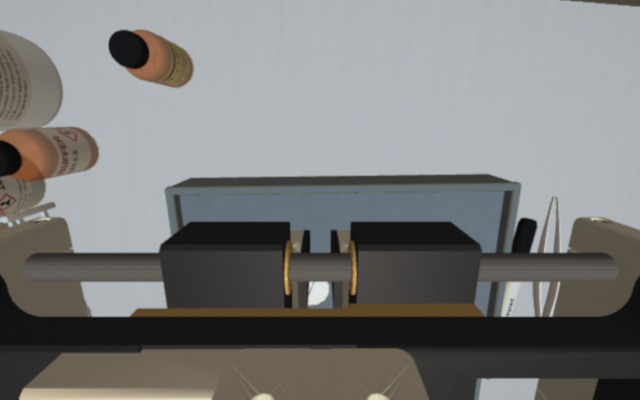

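B shows between the fingers at (318,290), so it's aligned. Lowering and sweeping.

```bash
python3 -m crank '[{"slide":[0,-0.003,0.04],"turn":[0,0,0],"fingers":-0.75},{"slide":[0,-0.003,0.06],"turn":[0,0,0],"fingers":-0.75},{"slide":[0,-0.003,0.069],"turn":[0,0,0],"fingers":-0.75},{"slide":[0,-0.003,0.069],"turn":[0,0,0],"fingers":-0.75},{"slide":[0,-0.003,0.069],"turn":[0,0,0],"fingers":-0.75}]'
python3 - <<'E'
from h import *
print(w2t(get_state()['eef_pos']));go(t2w(.018,.040,.034))
E
```

```text
t: 6.17
eef_pos: [0.5389, 0.1937, 0.0337]
ee_rot: [3.141, -0.001, -1.746]
force: [-0.3, 0.4, 1.0]
width: 0.0106
[ 0.0192784  -0.07423853  0.03367037]
slide [-0.2285  0.0038 -0.0009] turn [ 0.0001 -0.0001 -0.0008] rows 2.7 rotrows 0.0
```

```bash
python3 -m crank '[{"slide":[-0.022,0,-0.001],"turn":[0,0,0],"fingers":-0.75},{"slide":[-0.044,0,-0.001],"turn":[0,0,0],"fingers":-0.75},{"slide":[-0.066,0,-0.001],"turn":[0,0,0],"fingers":-0.75},{"slide":[-0.088,0,-0.001],"turn":[0,0,0],"fingers":-0.75},{"slide":[-0.11,0,-0.001],"turn":[0,0,0],"fingers":-0.75}]'
python3 -m crank '[{"slide":[-0.02,0,0],"turn":[0,0,0],"fingers":-0.75},{"slide":[-0.04,0,0],"turn":[0,0,0],"fingers":-0.75},{"slide":[-0.06,0,0],"turn":[0,0,0],"fingers":-0.75},{"slide":[-0.08,0,0],"turn":[0,0,0],"fingers":-0.75},{"slide":[-0.108,0,0],"turn":[0,0,0],"fingers":-0.75}]'
python3 - <<'E'
from h import *
print(w2t(get_state()['eef_pos']));snap('side','sd4.png');print(w2t(get_state()['eef_pos']))
a=cv2.imread('pics/sd4.png')[110:290,200:440]; cv2.imwrite('pics/sd4c.png',cv2.resize(a,None,fx=3.3,fy=3.3,interpolation=cv2.INTER_CUBIC))
E
```

```text
t: 6.58
eef_pos: [0.5488, 0.2491, 0.0348]
ee_rot: [-3.141, 0.0, -1.746]
force: [-0.5, -0.9, -0.7]
width: 0.0107
t: 7.0
eef_pos: [0.5579, 0.3011, 0.0345]
ee_rot: [3.141, -0.0, -1.747]
force: [-1.1, 0.6, 0.5]
width: 0.011
[0.01975045 0.03489422 0.03449462]
[0.02039551 0.03786509 0.0346622 ]
```

View pics/sd4c.png

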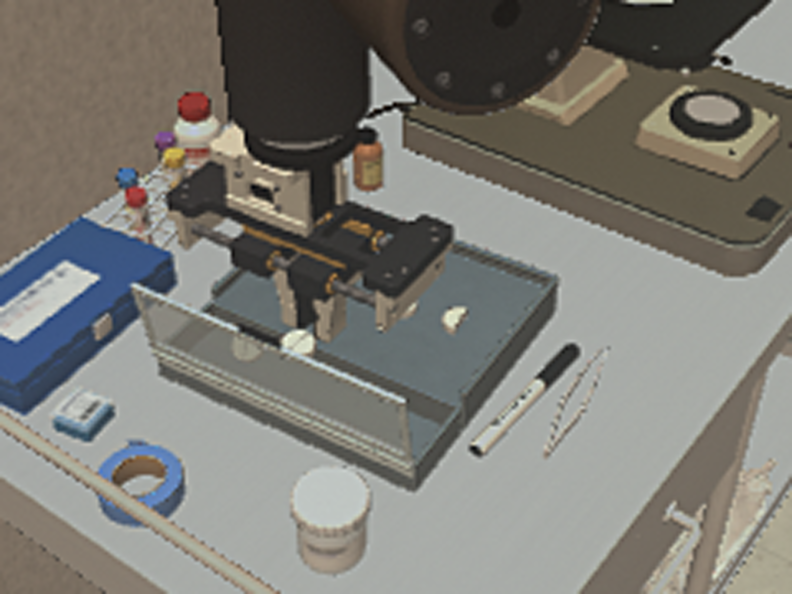

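B is at the lip at (297,343) and about to tip, so I'll push a little further.

```bash
python3 -m crank '[{"slide":[-0.01,0,0],"turn":[0,0,0],"fingers":-0.75},{"slide":[-0.018,0,0],"turn":[0,0,0],"fingers":-0.75},{"slide":[-0.018,0,0],"turn":[0,0,0],"fingers":-0.75}]'
python3 -m crank '[{"slide":[0,0,-0.07],"turn":[0,0,0],"fingers":-0.75},{"slide":[0.08,0.03,-0.07],"turn":[0,0,0],"fingers":-0.75},{"slide":[0.16,0.08,-0.07],"turn":[0,0,0],"fingers":-0.75},{"slide":[0.23,0.08,-0.07],"turn":[0,0,0],"fingers":-0.75},{"slide":[0.23,0.08,-0.07],"turn":[0,0,0],"fingers":-0.75}]'
python3 - <<'E'
from h import *
print(w2t(get_state()['eef_pos']));snap('wrist','w4.png');snap('side','sd5.png');print(w2t(get_state()['eef_pos']));go(t2w(-.022,-.063,.034))
a=cv2.imread('pics/sd5.png')[110:290,200:440]; cv2.imwrite('pics/sd5c.png',cv2.resize(a,None,fx=3.3,fy=3.3,interpolation=cv2.INTER_CUBIC))
E
```

```text
t: 7.3
eef_pos: [0.5596, 0.3102, 0.0344]
ee_rot: [-3.142, 0.0, -1.746]
force: [-0.1, 0.1, 0.1]
width: 0.0111
t: 7.72
eef_pos: [0.4957, 0.1973, 0.0693]
ee_rot: [3.138, -0.002, -1.749]
force: [-1.0, -0.4, -1.2]
width: 0.0111
[-0.023997   -0.07798619  0.06934204]
[-0.02081265 -0.07287738  0.0702769 ]
slide [-0.0197  0.0026  0.0726] turn [-0.0001  0.0001 -0.0011] rows 0.9 rotrows 0.1
```

View pics/sd5c.png

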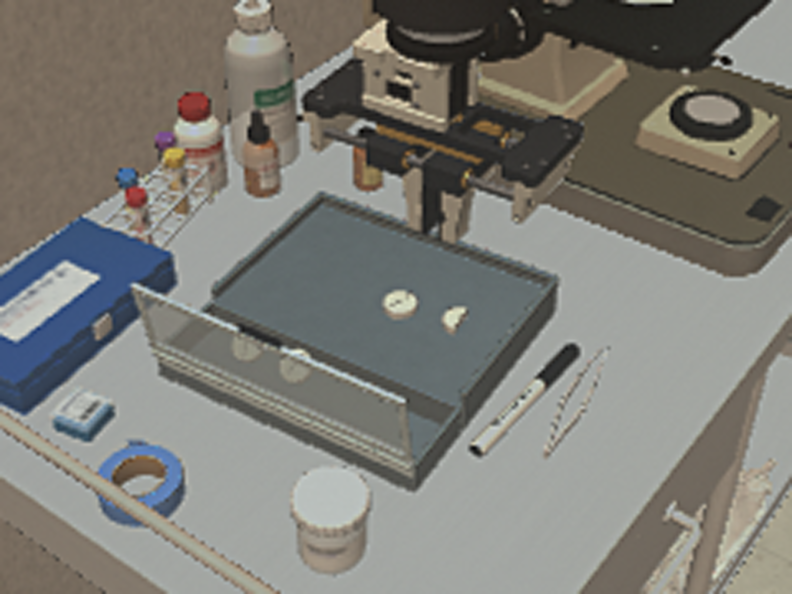

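View pics/w4.png

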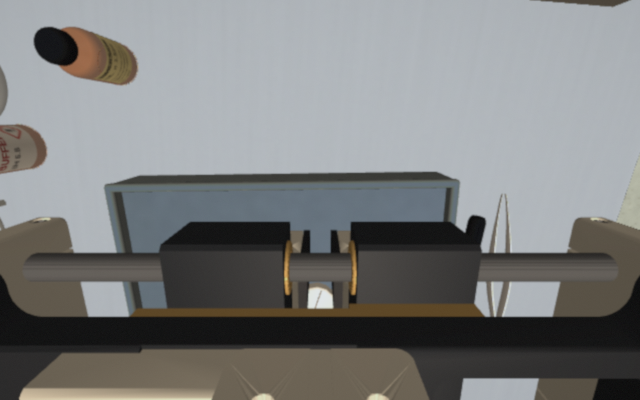

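A (245,347) and B (295,365) are in the trough. C is centred between the fingers at (320,298) in the wrist view. Sweeping C.

```bash
python3 -m crank '[{"slide":[-0.01,0,0.04],"turn":[0,0,0],"fingers":-0.75},{"slide":[-0.01,0,0.06],"turn":[0,0,0],"fingers":-0.75},{"slide":[-0.01,0,0.07],"turn":[0,0,0],"fingers":-0.75},{"slide":[-0.01,0,0.07],"turn":[0,0,0],"fingers":-0.75},{"slide":[-0.01,0,0.07],"turn":[0,0,0],"fingers":-0.75}]'
python3 -m crank '[{"slide":[-0.022,0,0],"turn":[0,0,0],"fingers":-0.75},{"slide":[-0.044,0,0],"turn":[0,0,0],"fingers":-0.75},{"slide":[-0.066,0,0],"turn":[0,0,0],"fingers":-0.75},{"slide":[-0.088,0,0],"turn":[0,0,0],"fingers":-0.75},{"slide":[-0.11,0,0],"turn":[0,0,0],"fingers":-0.75}]'
python3 - <<'E'
from h import *
print(w2t(get_state()['eef_pos']));go(t2w(-.023,.045,.034))
E
```

```text
t: 8.23
eef_pos: [0.5008, 0.2082, 0.0341]
ee_rot: [3.141, -0.001, -1.746]
force: [0.1, -0.3, 0.3]
width: 0.011
t: 8.65
eef_pos: [0.5108, 0.2639, 0.0348]
ee_rot: [-3.141, 0.0, -1.746]
force: [-0.0, 0.1, 0.1]
width: 0.0109
[-0.02032178 -0.00974201  0.03484709]
slide [-0.1095  0.0059  0.0017] turn [-0.0001  0.0001 -0.0008] rows 1.3 rotrows 0.0
```

```bash
python3 -m crank '[{"slide":[-0.022,0,0],"turn":[0,0,0],"fingers":-0.75},{"slide":[-0.044,0,0],"turn":[0,0,0],"fingers":-0.75},{"slide":[-0.066,0,0],"turn":[0,0,0],"fingers":-0.75},{"slide":[-0.088,0,0],"turn":[0,0,0],"fingers":-0.75},{"slide":[-0.106,0,0],"turn":[0,0,0],"fingers":-0.75}]'
python3 -m crank '[{"slide":[-0.006,0,0],"turn":[0,0,0],"fingers":-0.75},{"slide":[-0.006,0,0],"turn":[0,0,0],"fingers":-0.75},{"slide":[-0.006,0,0],"turn":[0,0,0],"fingers":-0.75}]'
python3 - <<'E'
from h import *
print(w2t(get_state()['eef_pos']));snap('side','sd6.png');snap('scene','sc6.png')
a=cv2.imread('pics/sd6.png')[110:290,200:440]; cv2.imwrite('pics/sd6c.png',cv2.resize(a,None,fx=3.3,fy=3.3,interpolation=cv2.INTER_CUBIC))
E
```

```text
t: 9.07
eef_pos: [0.52, 0.3159, 0.0345]
ee_rot: [-3.141, 0.0, -1.746]
force: [0.0, 0.2, -0.6]
width: 0.0107
t: 9.32
eef_pos: [0.52, 0.3173, 0.0343]
ee_rot: [3.141, -0.0, -1.746]
force: [0.1, -0.2, 0.8]
width: 0.0108
[-0.02029124  0.0444096   0.0343108 ]
```

View pics/sd6c.png

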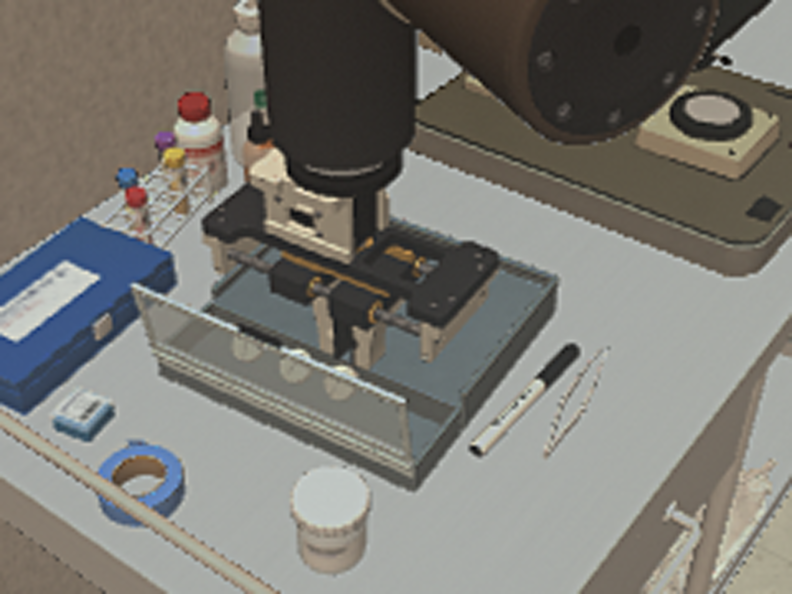

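All three now show through the clear lid, at about (245,347), (295,365) and (340,380). I'll lift, check, and go over the lid to its outer side.

```bash
python3 -m crank '[{"slide":[0.01,0,-0.08],"turn":[0,0,0],"fingers":-0.75},{"slide":[0.01,0,-0.16],"turn":[0,0,0],"fingers":-0.75},{"slide":[0.01,0,-0.24],"turn":[0,0,0],"fingers":-0.75},{"slide":[0.01,0,-0.3],"turn":[0,0,0],"fingers":-0.75},{"slide":[0.01,0,-0.3],"turn":[0,0,0],"fingers":-0.75}]'
python3 - <<'E'
from h import *
print(w2t(get_state()['eef_pos']));snap('wrist','w7.png');snap('scene','sc7.png');go(t2w(0,.165,.18))
a=cv2.imread('pics/sc7.png')[150:290,235:405]; cv2.imwrite('pics/sc7c.png',cv2.resize(a,None,fx=4,fy=4,interpolation=cv2.INTER_CUBIC))
E
```

```text
t: 9.83
eef_pos: [0.5223, 0.314, 0.1925]
ee_rot: [-3.134, 0.009, -1.746]
force: [1.1, 0.7, 0.3]
width: 0.0111
[-0.01747187  0.04159355  0.19247896]
slide [-0.2508 -0.0378  0.0138] turn [-0.0003  0.0005 -0.001 ] rows 3.0 rotrows 0.1
```

View pics/sc7c.png

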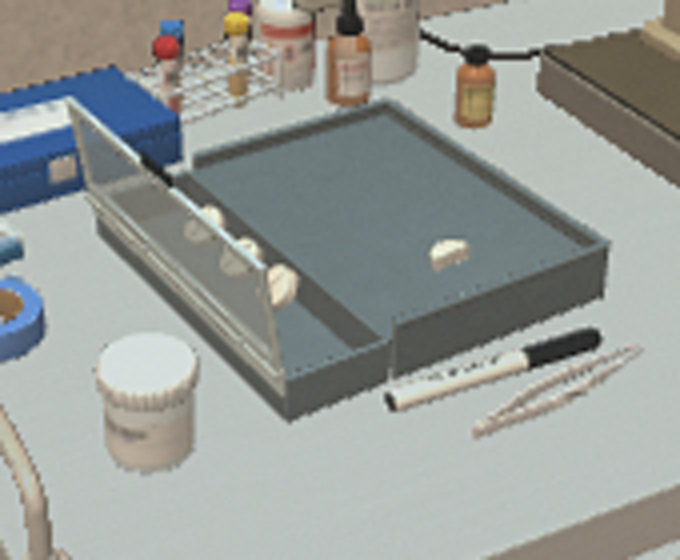

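View pics/w7.png

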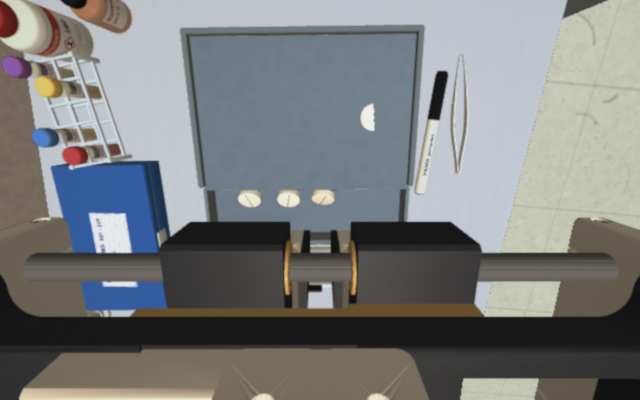

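Run:
```python
from h import *
a=cv2.imread('pics/w7.png')[90:235,180:440]; cv2.imwrite('pics/w7c.png',cv2.resize(a,None,fx=3,fy=3,interpolation=cv2.INTER_CUBIC))
for k,u,v in[('A',249,199),('B',288,199),('C',322,198)]:
  for z in(.014,.02): print(k,z,w2t(px2w('wrist',u,v,z)).round(4))
print(w2t(px2w('wrist',310,189,.03)))
```

```text
A 0.014 [0.0612 0.0565 0.014 ]
A 0.02 [0.0597 0.0549 0.02  ]
B 0.014 [0.0172 0.0567 0.014 ]
B 0.02 [0.0166 0.0551 0.02  ]
C 0.014 [-0.0211  0.0557  0.014 ]
C 0.02 [-0.0211  0.0542  0.02  ]
[-0.00831908  0.04165692  0.03      ]
```

View pics/w7c.png

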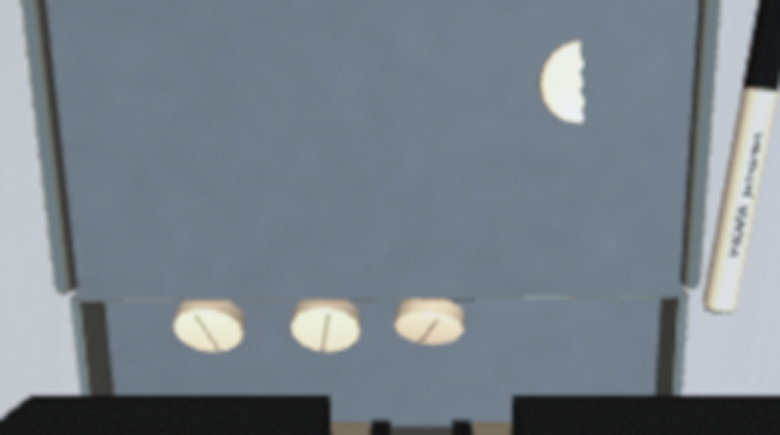

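The tablets lean in the trough against the platform's side, at tray y of about 55 mm, and the half is untouched. Now the lid.

```bash
python3 -m crank '[{"slide":[-0.08,-0.037,0],"turn":[0,0,0],"fingers":-0.75},{"slide":[-0.16,-0.037,0],"turn":[0,0,0],"fingers":-0.75},{"slide":[-0.22,-0.037,0],"turn":[0,0,0],"fingers":-0.75},{"slide":[-0.25,-0.037,0],"turn":[0,0,0],"fingers":-0.75},{"slide":[-0.25,-0.037,0],"turn":[0,0,0],"fingers":-0.75}]'
python3 - <<'E'
from h import *
print(w2t(get_state()['eef_pos']));snap('wrist','w8.png');go(t2w(0,.155,.085))
E
```

```text
t: 10.35
eef_pos: [0.5591, 0.4344, 0.1813]
ee_rot: [3.14, -0.003, -1.745]
force: [-0.9, 0.6, -1.5]
width: 0.0112
[-0.00161114  0.16637756  0.18129463]
slide [ 0.0189 -0.0039  0.1932] turn [ 0.0004 -0.0005 -0.0007] rows 2.3 rotrows 0.0
```

View pics/w8.png

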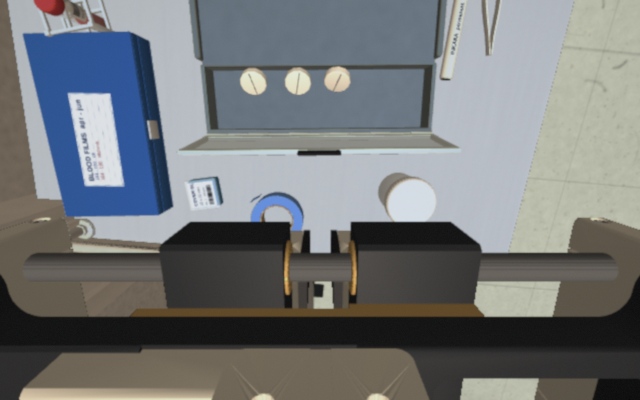

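```bash
python3 -m crank '[{"slide":[0,-0.004,0.06],"turn":[0,0,0],"fingers":-0.75},{"slide":[0,-0.004,0.12],"turn":[0,0,0],"fingers":-0.75},{"slide":[0,-0.004,0.17],"turn":[0,0,0],"fingers":-0.75},{"slide":[0,-0.004,0.19],"turn":[0,0,0],"fingers":-0.75},{"slide":[0,-0.004,0.19],"turn":[0,0,0],"fingers":-0.75}]'
python3 - <<'E'
from h import *
print(w2t(get_state()['eef_pos']));go(t2w(0,.155,.085))
snap('side','sd9.png')
a=cv2.imread('pics/sd9.png')[110:290,200:440]; cv2.imwrite('pics/sd9c.png',cv2.resize(a,None,fx=3.3,fy=3.3,interpolation=cv2.INTER_CUBIC))
E
```

```text
t: 10.82
eef_pos: [0.5598, 0.4294, 0.0859]
ee_rot: [3.138, -0.006, -1.748]
force: [0.2, 0.2, 0.5]
width: 0.011
[8.01957294e-06 1.61594328e-01 8.59045869e-02]
slide [ 0.0132 -0.0001  0.0019] turn [ 0.0006 -0.0009 -0.001 ] rows 0.2 rotrows 0.1
```

View pics/sd9c.png

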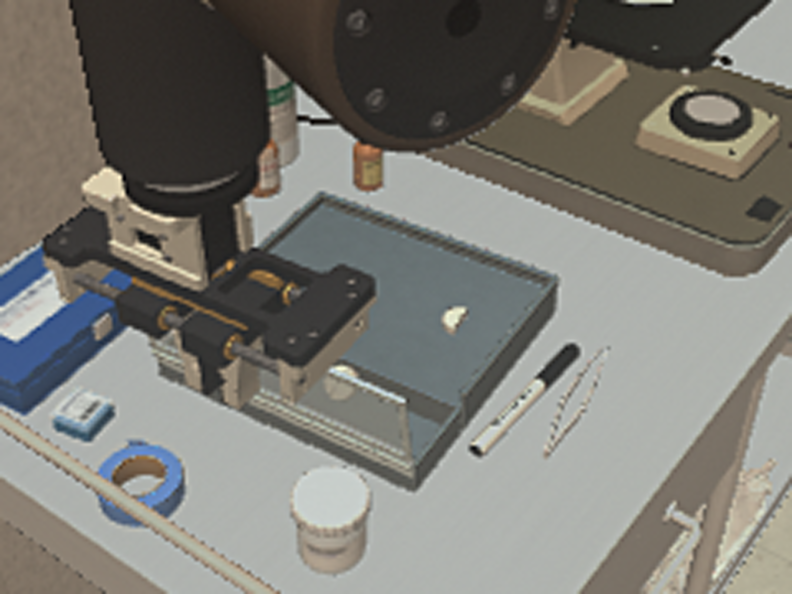

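The fingers are outside the lid. Pushing it over along its arc.

```bash
python3 -m crank '[{"slide":[-0.03,0,0],"turn":[0,0,0],"fingers":-0.75},{"slide":[-0.055,0,0],"turn":[0,0,0],"fingers":-0.75},{"slide":[-0.08,0,0],"turn":[0,0,0],"fingers":-0.75},{"slide":[-0.1,0,0.001],"turn":[0,0,0],"fingers":-0.75},{"slide":[-0.12,0,0.003],"turn":[0,0,0],"fingers":-0.75}]'
python3 - <<'E'
from h import *
print(w2t(get_state()['eef_pos']));go(t2w(0,.0836,.0734));go(t2w(0,.0706,.0557));go(t2w(0,.066,.042))
snap('side','sd10.png')
a=cv2.imread('pics/sd10.png')[110:290,200:440]; cv2.imwrite('pics/sd10c.png',cv2.resize(a,None,fx=3.3,fy=3.3,interpolation=cv2.INTER_CUBIC))
E
```

```text
t: 11.28
eef_pos: [0.5723, 0.4926, 0.089]
ee_rot: [-3.141, 0.001, -1.746]
force: [-0.7, 0.5, 0.9]
width: 0.0108
[0.001577   0.22601315 0.08898806]
slide [0.2849 0.0016 0.0308] turn [-0.0001  0.0002 -0.0008] rows 3.4 rotrows 0.0
slide [0.3109 0.0015 0.0662] turn [-0.0001  0.0002 -0.0008] rows 3.8 rotrows 0.0
slide [0.3202 0.0015 0.0936] turn [-0.0001  0.0002 -0.0008] rows 4.0 rotrows 0.0
```

View pics/sd10c.png

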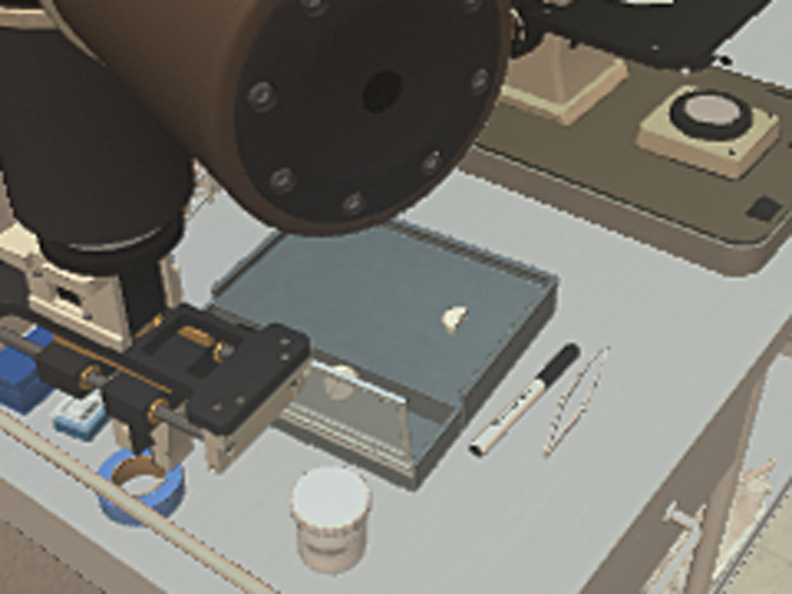

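I had the sign wrong: towards the lid is tool +x. The tool went the other way and touched nothing. Correcting.

```bash
python3 -m crank '[{"slide":[0.06,0,0.004],"turn":[0,0,0],"fingers":-0.75},{"slide":[0.11,0,0.004],"turn":[0,0,0],"fingers":-0.75},{"slide":[0.15,0,0.004],"turn":[0,0,0],"fingers":-0.75},{"slide":[0.18,0,0.004],"turn":[0,0,0],"fingers":-0.75},{"slide":[0.2,0,0.004],"turn":[0,0,0],"fingers":-0.75}]'
python3 -m crank '[{"slide":[0.015,0,0],"turn":[0,0,0],"fingers":-0.75},{"slide":[0.03,0,0],"turn":[0,0,0],"fingers":-0.75},{"slide":[0.045,0,0.002],"turn":[0,0,0],"fingers":-0.75}]'
python3 - <<'E'
from h import *
print(w2t(get_state()['eef_pos']));go(t2w(0,.0836,.0734));go(t2w(0,.0706,.0557));go(t2w(0,.066,.042))
snap('side','sd11.png')
a=cv2.imread('pics/sd11.png')[110:290,200:440]; cv2.imwrite('pics/sd11c.png',cv2.resize(a,None,fx=3.3,fy=3.3,interpolation=cv2.INTER_CUBIC))
E
```

```text
t: 11.75
eef_pos: [0.5542, 0.3915, 0.0863]
ee_rot: [3.142, 0.0, -1.747]
force: [-0.2, 0.9, 0.2]
width: 0.0107
t: 12.0
eef_pos: [0.5507, 0.3707, 0.0853]
ee_rot: [-3.141, 0.001, -1.746]
force: [0.3, 0.6, -0.0]
width: 0.011
[0.00096535 0.10224351 0.0852593 ]
slide [0.0373 0.0017 0.0237] turn [-0.0001  0.0001 -0.0008] rows 0.5 rotrows 0.0
slide [0.0633 0.0016 0.0591] turn [-0.0001  0.0001 -0.0008] rows 1.0 rotrows 0.0
slide [0.0726 0.0016 0.0865] turn [-0.0001  0.0001 -0.0008] rows 1.4 rotrows 0.0
```

View pics/sd11c.png

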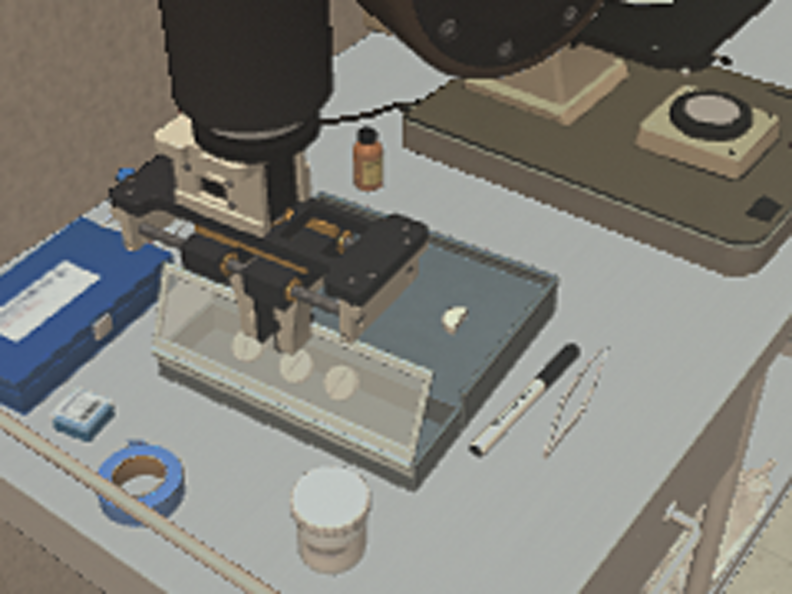

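The lid is coming over, now leaning in. Continuing down the arc.

```bash
python3 -m crank '[{"slide":[0.018,0,0.008],"turn":[0,0,0],"fingers":-0.75},{"slide":[0.037,0,0.023],"turn":[0,0,0],"fingers":-0.75},{"slide":[0.052,0,0.042],"turn":[0,0,0],"fingers":-0.75},{"slide":[0.063,0,0.06],"turn":[0,0,0],"fingers":-0.75},{"slide":[0.068,0,0.072],"turn":[0,0,0],"fingers":-0.75}]'
python3 -m crank '[{"slide":[0.002,0,0.006],"turn":[0,0,0],"fingers":-0.75},{"slide":[0.004,0,0.012],"turn":[0,0,0],"fingers":-0.75},{"slide":[0.004,0,0.014],"turn":[0,0,0],"fingers":-0.75}]'
python3 - <<'E'
from h import *
s=get_state();print(w2t(s['eef_pos']),s['force'])
snap('side','sd12.png')
a=cv2.imread('pics/sd12.png')[110:290,200:440]; cv2.imwrite('pics/sd12c.png',cv2.resize(a,None,fx=3.3,fy=3.3,interpolation=cv2.INTER_CUBIC))
E
```

```text
t: 12.47
eef_pos: [0.5437, 0.3354, 0.0472]
ee_rot: [3.14, -0.002, -1.747]
force: [0.1, 0.2, 0.4]
width: 0.0111
t: 12.72
eef_pos: [0.5441, 0.3348, 0.0414]
ee_rot: [3.141, -0.001, -1.747]
force: [1.2, -0.3, -0.8]
width: 0.0114
[0.00044603 0.06575662 0.04135131] [ 1.17492938 -0.28608015 -0.82087381]
```

View pics/sd12c.png

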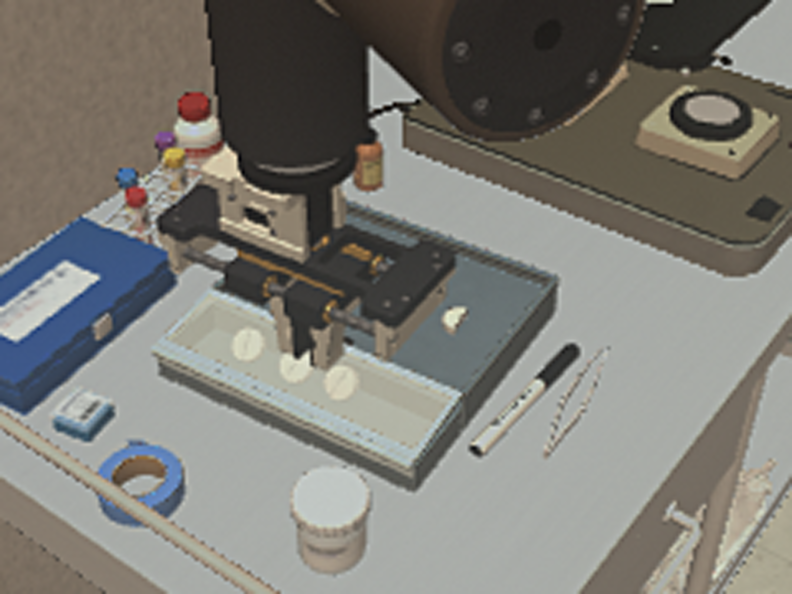

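Nearly shut. I'll press down gently in small steps and watch the force.

```bash
python3 -m crank '[{"slide":[0.002,0,0.004],"turn":[0,0,0],"fingers":-0.75},{"slide":[0.002,0,0.008],"turn":[0,0,0],"fingers":-0.75},{"slide":[0.002,0,0.01],"turn":[0,0,0],"fingers":-0.75}]'
python3 -m crank '[{"slide":[0,0,0.003],"turn":[0,0,0],"fingers":-0.75},{"slide":[0,0,0.005],"turn":[0,0,0],"fingers":-0.75},{"slide":[0,0,0.005],"turn":[0,0,0],"fingers":-0.75}]'
python3 - <<'E'
from h import *
s=get_state();print(w2t(s['eef_pos']),s['force'])
E
```

```text
t: 13.02
eef_pos: [0.5441, 0.3342, 0.037]
ee_rot: [-3.141, 0.0, -1.746]
force: [-0.4, 0.6, 0.5]
width: 0.0112
t: 13.27
eef_pos: [0.544, 0.3341, 0.0345]
ee_rot: [-3.142, -0.0, -1.746]
force: [-0.2, -0.9, 0.4]
width: 0.011
[0.00055491 0.06502566 0.03445007] [-0.19508058 -0.86944349  0.44002752]
```

```bash
python3 -m crank '[{"slide":[0,0,0.002],"turn":[0,0,0],"fingers":-0.75},{"slide":[0,0,0.004],"turn":[0,0,0],"fingers":-0.75},{"slide":[0,0,0.004],"turn":[0,0,0],"fingers":-0.75}]'
python3 -m crank '[{"slide":[0,0,0.002],"turn":[0,0,0],"fingers":-0.75},{"slide":[0,0,0.004],"turn":[0,0,0],"fingers":-0.75},{"slide":[0,0,0.004],"turn":[0,0,0],"fingers":-0.75}]'
python3 - <<'E'
from h import *
snap('side','sd13.png');s=get_state();print(w2t(s['eef_pos']),s['force'])
a=cv2.imread('pics/sd13.png')[170:270,235:355]; cv2.imwrite('pics/sd13c.png',cv2.resize(a,None,fx=6,fy=6,interpolation=cv2.INTER_CUBIC))
E
```

```text
t: 13.52
eef_pos: [0.5441, 0.3342, 0.0342]
ee_rot: [-3.141, 0.0, -1.746]
force: [-3.9, -1.7, 11.7]
width: 0.011
t: 13.77
eef_pos: [0.5442, 0.3342, 0.0339]
ee_rot: [-3.14, 0.001, -1.745]
force: [-8.6, -4.5, 25.4]
width: 0.0114
[0.00071691 0.06513851 0.03393663] [-9.34422715 -3.01219772 27.05467308]
```

View pics/sd13c.png

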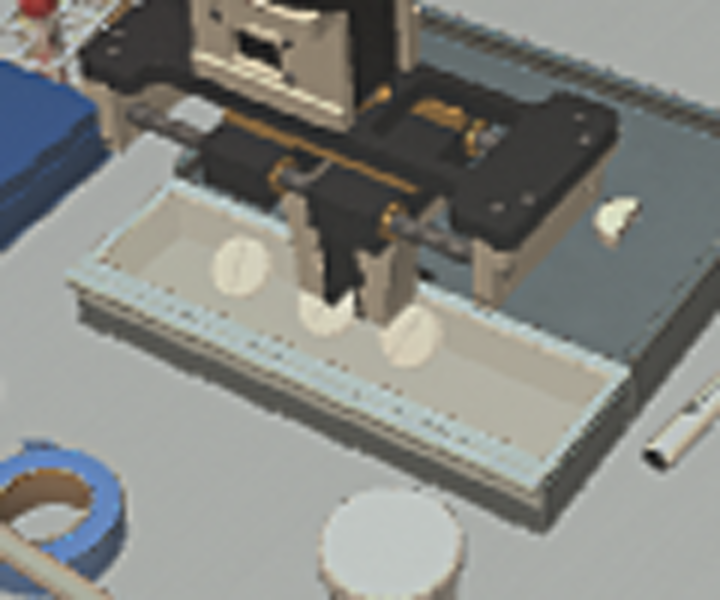

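A hard stop at z 34 mm with 27 N, which matches the lid's top face when level. I'll lift off straight up and check.

```bash
python3 -m crank '[{"slide":[0,0,-0.02],"turn":[0,0,0],"fingers":-0.75},{"slide":[0,0,-0.06],"turn":[0,0,0],"fingers":-0.75},{"slide":[0,0,-0.14],"turn":[0,0,0],"fingers":-0.75},{"slide":[0,0,-0.22],"turn":[0,0,0],"fingers":-0.75},{"slide":[0,0,-0.3],"turn":[0,0,0],"fingers":-0.75}]'
python3 -m crank '[{"slide":[0,0,-0.08],"turn":[0,0,0],"fingers":-0.75},{"slide":[0,0,-0.16],"turn":[0,0,0],"fingers":-0.75},{"slide":[0,0,-0.24],"turn":[0,0,0],"fingers":-0.75},{"slide":[0,0,-0.24],"turn":[0,0,0],"fingers":-0.75},{"slide":[0,0,-0.24],"turn":[0,0,0],"fingers":-0.75}]'
python3 - <<'E'
from h import *
snap('side','sd14.png');snap('scene','sc14.png');s=get_state();print(w2t(s['eef_pos']),s['force'])
a=cv2.imread('pics/sd14.png')[160:275,225:385]; a=cv2.resize(a,None,fx=5,fy=5,interpolation=cv2.INTER_CUBIC);cv2.imwrite('pics/sd14c.png',a)
b=cv2.imread('pics/scene14.png' if 0 else 'pics/sc14.png')[165:275,245:405]; cv2.imwrite('pics/sc14c.png',cv2.resize(b,None,fx=5,fy=5,interpolation=cv2.INTER_CUBIC))
for th in(0,.06,.12):
  for x in(.111,-.111):
    w=t2w(x,.111-.068*np.cos(th),.034+.068*np.sin(th))
    print(th,x,((w2px('side',w)-[225,160])*5).round(),((w2px('scene',w)-[245,165])*5).round())
E
```

```text
t: 14.23
eef_pos: [0.5437, 0.3337, 0.1821]
ee_rot: [3.141, -0.001, -1.746]
force: [1.2, 1.0, -0.3]
width: 0.0112
t: 14.65
eef_pos: [0.5449, 0.3348, 0.3041]
ee_rot: [-3.138, 0.005, -1.747]
force: [0.2, 0.5, -0.3]
width: 0.0107
[1.64587675e-04 6.47638113e-02 3.00138361e-01] [-0.04309317  0.1762367  -1.05669671]
0 0.111 [194. 194.] [187. 125.]
0 -0.111 [574. 354.] [437. 336.]
0.06 0.111 [193. 188.] [186. 117.]
0.06 -0.111 [574. 348.] [437. 328.]
0.12 0.111 [192. 182.] [185. 111.]
0.12 -0.111 [574. 342.] [437. 320.]
```

View pics/sd14c.png

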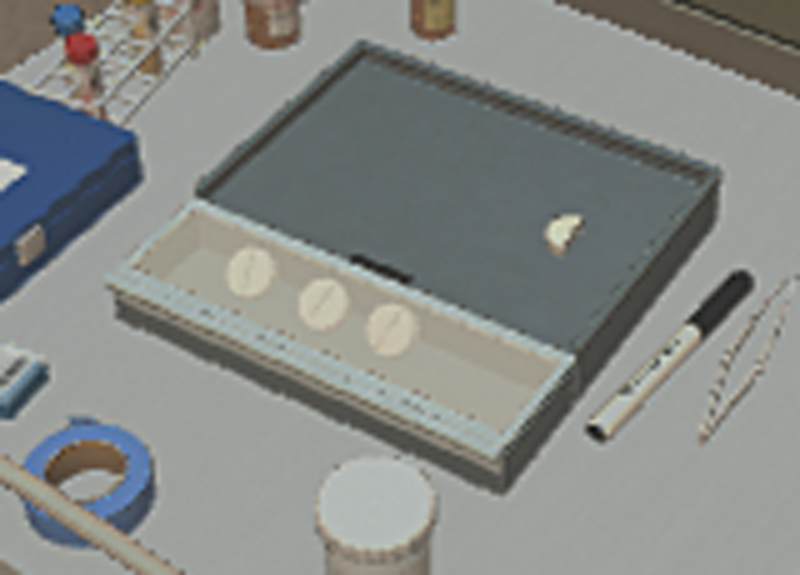

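View pics/sc14c.png

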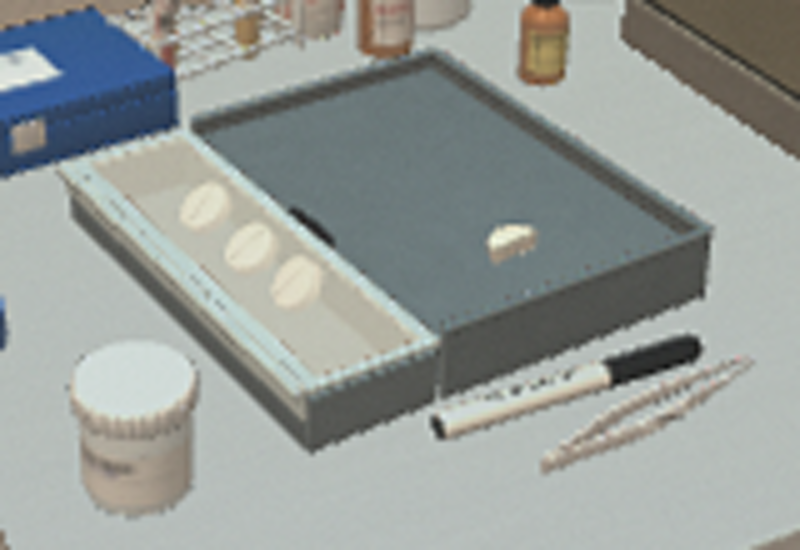

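Both views show the lid level. Its free-edge corners are at (195,203) and (575,358) in the side crop, against (194,194) and (574,354) predicted for a shut lid. The three tablets are under it, and the half, pot, marker and forceps haven't moved. Handing in.

```bash
python3 -c "
from station import *
s=get_state();print(s['t'],abs(s['qd']).max());job_done()"
```

```text
14.75 0.021111509091685184
the job is handed in; nothing more can be done
```

I swept the three whole tablets one at a time over the open edge into the trough. Then I pushed the lid over from outside and pressed it down until it hit a hard stop. I handed the job in at 14.75 s; no verdict is reported.

**Last checks:**
- **Lid:** at the stop the fingertips were at 34 mm height with about 27 N on them, which is where the lid's top face should be when shut. In the last pictures its near corners match a shut lid in one view to within about 2 mm, slightly below level rather than above.
- **Tablets:** all three show through the lid. They lie tilted against the platform's side, not flat, at about tray y 55 mm (measured before the lid was shut).
- **Half tablet and other items:** the half is still where it was on the platform. The pot, marker and forceps look unmoved.
- **Clear of the scene:** the gripper ended about 0.27 m above the tray, touching nothing.

**What went wrong or disagreed:**
- One lid push first went the wrong way, away from the tray. It touched nothing and I corrected it.
- The second tablet stopped at the edge and needed a short extra push.
- The wrist camera and the fixed cameras disagreed by up to 9 mm on where the tablets lay; the sweeps still worked.

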